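# Clamp the corked bottle in the holding board

### The arm

A 6-joint arm with a two-finger parallel gripper is mounted at the origin on a cart in front of the work surface, level with it; the furniture and walls round the work are solid. World frame = base frame: x ahead of the robot, y to its left, z up, the work surface at z = 0. Lengths are in m, angles in degrees, forces in N, time in s.
With the tool pointing down it reaches from about 0.35 to 0.875 m from the base axis. Payload 4.2 kg.
Tool frame: the origin (TCP) lies midway between the tips of the shut fingers; the grasp point (between the pads) lies 19 mm behind it (r.pinch_z is the distance from the TCP to the grasp point, in m); z points along the fingers, y is the line along which they close (so a half turn about z gives the same grasp; the last joint's range is limited). The gripper opens to 87 mm and grips with 3 to 60 N. Pads are 19 mm wide; open, the fingers measure 117 mm over their backs; the gripper's body (75 mm by 190 mm) begins 51 mm behind the grasp point.
Start: joints at [-53.766, 22.042, 0.453, 0, -68.411, -14.817], TCP at [0.228, -0.582, 0.223] pointing down, gripper open.
Joint ranges: [-179.83, 179.83], [-69.29, 118.12], [-61.27, 80.66], [-181.25, 117.63], [-171.15, -9.14], [-177.46, 177.46]. Speed limits (degrees/s): [159.86, 159.86, 180, 180, 180, 180].

### API

Orientations are given as a 3x3 rotation matrix whose columns are the frame's x, y, z axes.
In Python, from station import r, imaging, models gives the robot as it stands. The module is installed in compiled form; this text tells all that it offers.
- The arm moves only by the tool apply_moves, never from a script. Its argument "moves" is a list of rows, each a list of 2 entries, a list of its own where there are three numbers: the shift along the tool's x, y, z in m, then the turn about the tool's z in degrees. A call has 1 to 5 rows; each row shifts and turns the commanded pose from where the row before left it, along the tool's axes as they then stand; what a row does not reach is not made up. A row lasts 1/12 s, in which the tool goes at most 41.7 mm and 7.16 degrees, less where a joint would pass 70% of its speed; a pose out of reach is approached as far as the arm can. A call is refused whole if a number of a shift passes 0.0417 or a number of a turn 7.16, either way. A call with a gripper value outside its range is refused whole. "hand" is the finger opening in m, from 0 to 0.087, set as the call begins (left out, the last holds). The fingers move at their own pace and stop on an object; the grip force is fixed at half the most. Time passes only in rows, so rows that do not move let the fingers close. It gives the time, the measured TCP pose, the force, the opening and the grip force at its end, in the units of the state.
- r.sense(): the state, without advancing time (a new reading comes with each control period).
- imaging.capture(name): name is "scene" or "side" or "wrist"; returns a dict with "frame" (420x560x3 uint8, blue, green, red), "intrinsics" (3x3 intrinsics, pixels), "eye" and "orientation" of the camera in the world. Camera axes: x right, y down, z forward; pixel columns grow to the right and rows downward; lengths in m; the calibration is good to about 2 mm. The wrist camera is an equidistant fisheye: a pixel r from the principal point sees the ray r / f radians off the axis. A picture is of the moment at which its call begins. There is no depth.
- r.finish_job(): hands the job in; it is judged then, once.
Trained networks look in a picture, given as the dict that the camera call returned (one of the last four; its "shot" number tells which), for a name from the list of things; names that differ only in an ending like _2 or _b are one class to them, and where a whole thing is asked for, a point or a joint stands for the part that bears it (a point fixed in the world has none). Each returns a list of dicts, best first, with "confidence" (0 to 1); they miss things now and then, are a little off and sometimes report something else, mostly with a low value. They report only what shows in the picture. A call takes as long as a camera call.
- models.cut_out(picture, target): "region" (420x560 bool, what is visible of it) and "extent" ([left, top, width, height] as shares, 0 to 1, of the picture: columns of its width, rows of its height, round what is visible of it).
- models.place_of(picture, target): "at" ([column, row] as shares, 0 to 1, of the picture: columns of its width, rows of its height: a listed point, or the origin of a listed thing).
The state is a dict: "time_s": time; "joints": joint angles; "joint_velocities": joint speeds; "effort": joint torques, N m; "tcp_pos": TCP position; "ee_rot": TCP orientation; "wrist_force": force on the tool from outside, world axes, zero at the start; "moment": the same for the moment, N m; "gripper_width": opening from 0.0 (shut) to 1.0 (fully open); "gripper_force": force on a finger pad.
Only numpy, scipy, OpenCV 4.12 (cv2) and the standard library are available. Lean on these libraries where they do the work, as an engineer would, in place of code of your own. Each camera call takes 0.05 s, during which the arm holds its last target. There are 200 camera calls.

### The job

Clamp the corked bottle in the holding board so that its cork can be pulled one-handed: slide the loose bar fully into the socket of the short clamp lever and, with the bar, swing the stiff lever past its dead point until it rests against its stop. Then draw the bar out and lay it on the worktop, clear of the board. Move the lever only through the bar, do not strain the bar when it bottoms or the lever meets its stop, and leave the bottle upright and the other things in their places.

Things in the scene. Friction and masses are not known exactly. Their poses are not given: they have to be found in the camera images.
- board: Holding board, fixed: pale wood, 170 (x) x 320 (y) mm, top 22 mm above the worktop; origin under its centre. At its -y end a steel toggle clamp with a short lever in the horizontal plane; at its +y end a wooden V block, 60 mm high, with the bottle in front of it. The clamp pushes a sprung rubber-faced jaw along board +y.
- lever_pivot (a point): Point on the lever's upright axis, 64 mm above the worktop (the height of the socket's axis), at board x 15, y -95 mm. Axes of the board.
- socket_mouth (a point): Centre of the mouth of the square steel socket on the lever, 62 mm from lever_pivot and 64 mm above the worktop. Its x axis points level out of the socket, away from the pivot, and turns with the lever. Socket 14.5 mm square inside, 20.5 outside, 45 mm deep. At lever angle 0 its x axis is at yaw 2.740 rad in the board's frame.
- clamp_lever (a joint): Lever angle, rad: 0 fully open, grows as it swings anticlockwise seen from above. The jaw meets the bottle near 0.36, resistance peaks near 0.58 (about 1.4 N m at the pivot, some 12 N at the bar's handle), dead point 0.838. The stop screw ends the swing somewhere from 0.90 to 1.06. Friction 0.7 N m: just past the dead point the lever stays where it is left, short of the stop.
- stop_tip (a point): Centre of the 8 mm domed tip of the adjustable stop screw in the dark post at the board's -y end, 64 mm above the worktop. Set differently each time; it does not shift in use. The lever is home when the socket's side rests on the tip (tip 14.3 mm from the socket's axis; within 1.5 mm counts). A rise of 3 to 4 N in the hand tells it is home; 8 N more strains the clamp.
- clamp_jaw: Jaw of the clamp, a 36 x 36 mm steel plate faced with rubber, that squeezes the bottle into the V block with some 45 to 75 N when the lever is home.
- bar: Loose extension bar, 160 mm long, 0.17 kg: dark wooden handle 22 x 22 mm, x from -55 to 52 mm; then a 20 mm square steel ferrule to x 60 and an 11.5 mm square steel tenon to x 105 (last 9 mm a cone, 12 to 6 mm). Origin on the axis at mid-handle, x axis towards the tenon. Starts flat on the worktop, origin 11 mm up.
- bar_shoulder (a point): Front face of the bar's ferrule, on the bar's axis at bar x = 60 mm. It butts on the socket mouth when the bar is fully in.
- bottle: Small clear glass bottle with a cork, 46 mm across, 128 mm high, 0.25 kg, standing on the board in front of the V block; origin under its centre. The jaw pushes it the last millimetres home.
- lemon: Lemon, 71 x 53 x 51 mm, bystander, origin at its underside.
- garlic: Garlic bulb, 56 mm, bystander, origin at its underside.
- salt_shaker: Glass salt shaker, 44 mm across, 90 mm high, bystander, origin at its underside.
- cup: Small white cup, 62 x 89 x 52 mm, bystander, origin at its underside.
- fork: Steel fork, 196 mm long, lying, bystander, origin at its underside.
- oil: Tall green glass bottle, 61 mm across, 267 mm high, bystander, origin at its underside.
- jar: Spice jar with a red cap, 45 mm across, 106 mm high, bystander, origin at its underside.
- mill: Wooden pepper mill, 58 mm across, 170 mm high, bystander, origin at its underside.

How it is judged (in metres and radians):
On the way, in this order (a step that is already met when the one before it is completed fails the run):
1. the bar is fully in the socket, its shoulder within 7 mm of the mouth, before the lever has been thrown (angle between the x axis of bar and the x axis of socket_mouth, either way round below 0.15 rad and distance between bar_shoulder and socket_mouth below 0.007 m and value of joint clamp_lever below 0.5 rad), for 0.2 s.
2. with the bar still in the socket the lever is past its dead point and rests on the tip of the stop screw (within 1.5 mm) (y of stop_tip in the frame of socket_mouth below 0.0158 m and value of joint clamp_lever above 0.87 rad and distance between bar_shoulder and socket_mouth below 0.025 m), for 0.1 s.
At the end, for the whole second after the job is handed in: The lever is past its dead point (over 0.87 rad) and within 1.5 mm of the stop screw's tip, the jaw presses the bottle with over 30 N, the bottle stands upright (within 0.08 rad), and the bar lies flat and still on the worktop (origin below 14 mm), not touching the board (y of stop_tip in the frame of socket_mouth below 0.0158 m and value of joint clamp_lever above 0.87 rad and contact force between clamp_jaw and bottle above 30 N and angle between bottle's own z axis and vertical below 0.08 rad and height (world z) of bar below 0.014 m and angle between bar's own x axis and vertical between 1.5 and 1.64 rad and contact force between bar and board below 0.1 N and linear speed of bar below 0.02 m/s).
It fails at once if the bar strained: over 90 N between bar and lever (contact force between bar and clamp_lever above 90 N).
It fails at once if the lever jammed on against its stop: over 40 N between bar and lever once it is past 0.88 rad (value of joint clamp_lever above 0.88 rad and contact force between bar and clamp_lever above 40 N).
It fails at once if the gripper pushes on the lever, jaw or board (contact force between any of the arm, the fingers and board above 2 N).
It fails at once if the bottle tipped by more than 0.2 rad (angle between bottle's own z axis and vertical above 0.2 rad).
It fails at once if another thing moved by more than 25 mm (distance of any of lemon, garlic, salt_shaker, cup, fork, oil, jar, mill from where it was at the start of the episode above 0.025 m).
It also fails if it takes over 61 s, if anything falls off the work surface, if the arm or the gripper's body presses on something with over 40 N, if the wrist force passes 120 N, or if a joint passes its speed limit or range.

## Working session

There is one attempt and no reset: what is moved stays moved. The work goes in short steps, Python scripts to look and compute and a tool call to move; the robot and the scene stay as the last step left them, time stands still between calls to the robot, and variables do not carry over. Pictures are saved under pics/ and viewed, at most 10 in all, crops included, and the job is handed in when it is done.

Besides the shell and the picture viewer there is one more tool, called after ">>>" as a command line: name --argument value ..., lists and objects as JSON in quotes. apply_moves: Moves the arm, as the interface text tells. Its arguments: {"type":"object","properties":{"moves":{"type":"array"},"hand":{"type":"number"}},"required":["moves"]}

```bash
mkdir -p pics
cat > h.py <<'E'
import numpy as np, cv2
from station import r, imaging, models
def ray(p,uv):
    K=np.array(p["intrinsics"]);R=np.array(p["orientation"])
    d=R@np.linalg.inv(K)@np.array([uv[0],uv[1],1.]);return np.array(p["eye"]),d
def onz(p,uv,z):
    e,d=ray(p,uv);return e+d*(z-e[2])/d[2]
def proj(p,X):
    K=np.array(p["intrinsics"]);R=np.array(p["orientation"])
    c=R.T@(np.array(X)-np.array(p["eye"]));q=K@c;return q[:2]/q[2]
E
python3 - <<'E'
from h import *
s=r.sense();print({k:np.round(v,3).tolist() for k,v in s.items()},r.pinch_z)
H={'board':0,'lever_pivot':.064,'socket_mouth':.064,'stop_tip':.064,'bar':.011,'bar_shoulder':.011,'bottle':.022,'lemon':0,'garlic':0,'salt_shaker':0,'cup':0,'fork':0,'oil':0,'jar':0,'mill':0}
ims=[]
for n in("scene","side"):
    p=imaging.capture(n);ims.append(p["frame"]);cv2.imwrite(f"pics/{n}.png",cv2.resize(p["frame"],(800,600)))
    print(n,np.round(p["eye"],3),np.round(p["orientation"],3).tolist(),np.round(p["intrinsics"],1).tolist())
    for t,z in H.items():
        for q in models.place_of(p,t)[:1]:
            uv=np.array(q["at"])*[560,420];print(t,round(q["confidence"],2),uv.round(1),onz(p,uv,z).round(4))
E
```

```text
{'time_s': 0.0, 'joints': [-53.766, 22.09, 0.38, -0.029, -68.412, -14.816], 'joint_velocities': [-0.006, -0.032, -0.001, -0.026, -0.05, 0.068], 'effort': [-0.0, -39.066, 18.741, 4.22, 0.011, -0.0], 'tcp_pos': [0.228, -0.581, 0.221], 'ee_rot': [[-0.931, -0.365, -0.001], [-0.365, 0.931, 0.002], [0.0, 0.002, -1.0]], 'wrist_force': [-0.302, 0.527, -0.62], 'moment': [-0.017, -0.014, 0.071], 'gripper_force': 0.0, 'gripper_width': 0.998} 0.0187
scene [-0.356  0.531  1.277] [[-0.545, -0.607, 0.578], [-0.838, 0.402, -0.369], [-0.008, -0.685, -0.728]] [[532.8, 0.0, 280.4], [0.0, 532.8, 214.5], [0.0, 0.0, 1.0]]
board 0.72 [288.5 210.9] [ 0.6564 -0.1472  0.    ]
lever_pivot 0.59 [290.8 212.4] [ 0.5962 -0.1156  0.064 ]
socket_mouth 0.72 [293.9 227.4] [ 0.5386 -0.0883  0.064 ]
stop_tip 0.5 [308.5 214.2] [ 0.5592 -0.1574  0.064 ]
bottle 0.71 [244.2 238.9] [0.6148 0.0457 0.022 ]
lemon 0.78 [189.5 308.4] [0.4936 0.2974 0.    ]
garlic 0.74 [338.5 188.8] [ 0.6489 -0.349   0.    ]
salt_shaker 0.63 [193.1 281.8] [0.571  0.2473 0.    ]
cup 0.93 [220.6 307.8] [0.4469 0.2229 0.    ]
fork 0.63 [402.9 189.2] 
[... 300 characters left out ...]
 404.0, 204.0], [0.0, 0.0, 1.0]]
board 0.6 [282.  213.7] [ 0.5949 -0.0377  0.    ]
lever_pivot 0.96 [286.1 215.7] [ 0.601 -0.118  0.064]
socket_mouth 0.91 [263.5 212.6] [ 0.5346 -0.0975  0.064 ]
stop_tip 0.5 [273.3 216. ] [ 0.5629 -0.1155  0.064 ]
bar 0.59 [239.4 294.6] [ 0.4565 -0.3513  0.011 ]
bar_shoulder 0.87 [258.5 300.8] [ 0.5054 -0.3754  0.011 ]
bottle 0.83 [286.6 188.3] [0.6195 0.0641 0.022 ]
lemon 0.47 [249.  160.2] [ 0.4956  0.2761 -0.    ]
garlic 0.27 [248.5 159.7] [0.4938 0.2796 0.    ]
salt_shaker 0.7 [273.1 221.2] [ 0.5638 -0.0701  0.    ]
cup 0.8 [230.9 172. ] [0.4277 0.2072 0.    ]
fork 0.97 [260.4 366.2] [ 0.5021 -0.5456  0.    ]
mill 0.8 [263.2 145.6] [0.5546 0.3719 0.    ]
```

View pics/side.png

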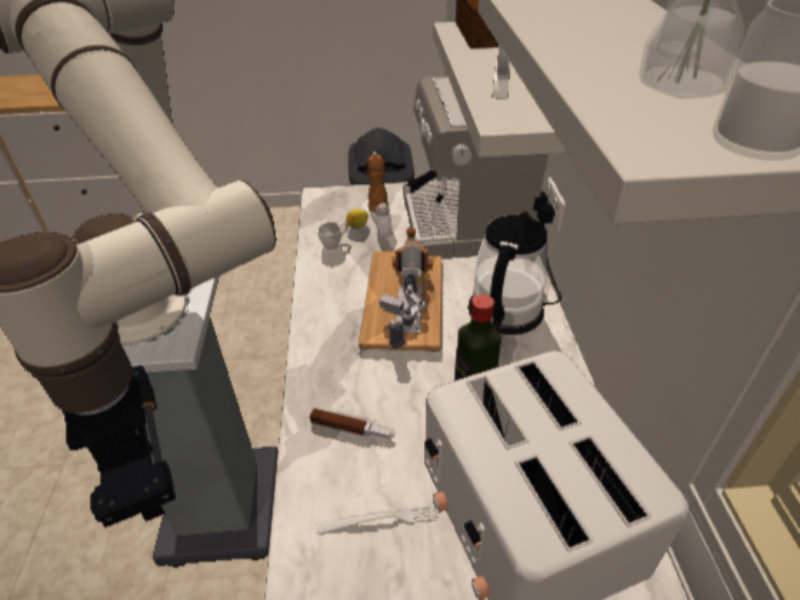

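View pics/scene.png

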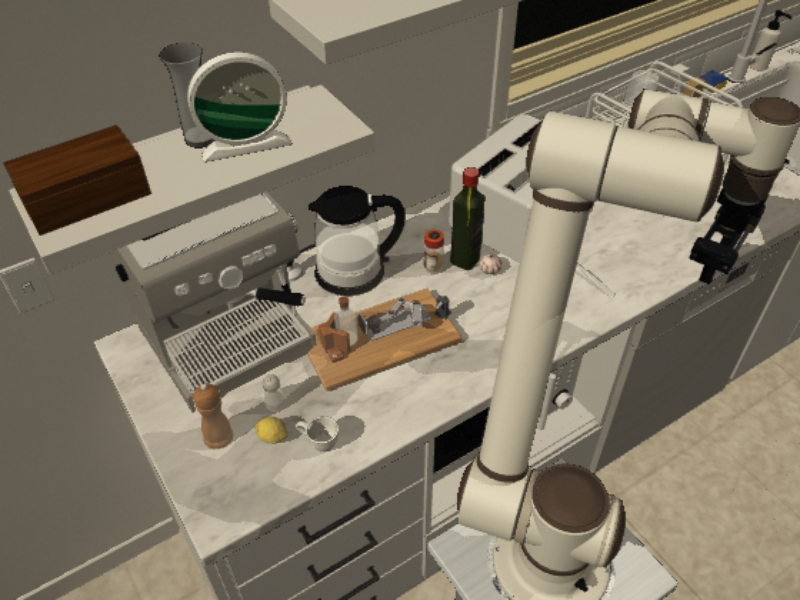

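The side view shows the bar at about (350,423) of 800x600, tenon to the right. The board is at about (402,300), with the lever pointing left and the stop post at (397,332). In the scene view the arm hides the bar. I'll measure the bar's axis and the board's yaw.

```bash
cat >> h.py <<'E'
def rect(p,t,z):
    c=models.cut_out(p,t)[0];m=c["region"].astype(np.uint8)
    ys,xs=np.nonzero(m);P=np.array([onz(p,(x,y),z)[:2] for x,y in zip(xs,ys)])
    b=cv2.minAreaRect((P*1000).astype(np.float32));return c["confidence"],b,P
def plan(X,yaw,n=None):
    "rows in tool axes from the commanded-ish pose to TCP X, tool-x yaw (deg)"
    s=r.sense();R=np.array(s["ee_rot"]);x0=np.array(s["tcp_pos"]);y0=np.degrees(np.arctan2(R[1,0],R[0,0]))
    dy=(yaw-y0+180)%360-180;d=np.array(X)-x0
    n=n or int(max(np.ceil(abs(dy)/7),np.ceil(np.abs(d).max()/.04),1))
    print("from",x0.round(4),round(y0,2),"d",d.round(4),"dyaw",round(dy,2),"rows",n)
    for i in range(n):
        a=np.radians(y0+dy*i/n);c,q=np.cos(a),np.sin(a);Rt=np.array([[c,q,0],[q,-c,0],[0,0,-1]])
        print([np.round(Rt.T@d/n,4).tolist(),round(-dy/n,2)])
E
python3 - <<'E'
from h import *
p=imaging.capture("side")
for t,z in(("bar",.015),("board",.022)):
    c,b,P=rect(p,t,z);print(t,round(c,2),np.round(b[0],1),np.round(b[1],1),b[2])
    if t=="board":
        # left edge: min x per y band, -y edge
        ys=np.arange(-.2,.12,.02)
        print([(round(y,2),*np.round([np.percentile(Q,0.5),np.percentile(Q,99.5)],4)) for y in ys if len(Q:=P[abs(P[:,1]-y)<.006][:,0])>5])
        xs=np.arange(.5,.7,.02)
        print([(round(x,2),*np.round([Q.min(),Q.max()],4)) for x in xs if len(Q:=P[abs(P[:,0]-x)<.004][:,1])>5])
    else:
        m=P.mean(0);w,v=np.linalg.eigh(np.cov((P-m).T));a=v[:,1];t_=(P-m)@a;print(m,a,np.degrees(np.arctan2(a[1],a[0])),t_.min(),t_.max())
plan([.45,-.345,.2],154)
E
```

```text
bar 0.63 [ 469.9 -364.1] [ 32.5 155.5] 69.04310607910156
[ 0.46356161 -0.36144184] [-0.92973133  0.36823859] 158.39297222228544 -0.08465357040151474 0.07095084459848759
board 0.74 [597.4 -10.8] [377.4 168.4] 82.32117462158203
[(np.float64(-0.2), np.float64(0.5709), np.float64(0.6544)), (np.float64(-0.18), np.float64(0.4952), np.float64(0.6598)), (np.float64(-0.16), np.float64(0.4927), np.float64(0.6625)), (np.float64(-0.14), np.float64(0.4963), np.float64(0.6648)), (np.float64(-0.12), np.float64(0.4999), np.float64(0.6677)), (np.float64(-0.1), np.float64(0.5005), np.float64(0.6707)), (np.float64(-0.08), np.float64(0.5043), np.float64(0.6732)), (np.float64(-0.06), np.float64(0.508), np.float64(0.6757)), (np.float64(-0.04), np.float64(0.5106), np.float64(0.6783)), (np.float64(-0.02), np.float64(0.5127), np.float64(0.6809)), (np.float64(-0.0), np.float64(0.5167), np.float64(0.6836)), (np.float64(0.02), np.float64(0.5207), np.float64(0.6863)), (np.float64(0.04), np.float64(0.5216), np.float64(0.6892)), (np.float64(0.06), np.float64(0.5258), np.float64(0.6921)), (np.float64(0.08), np.floa
[... 405 characters left out ...]
64(0.6), np.float64(-0.198), np.float64(0.1418)), (np.float64(0.62), np.float64(-0.2039), np.float64(0.0659)), (np.float64(0.64), np.float64(-0.2059), np.float64(0.0317)), (np.float64(0.66), np.float64(-0.1915), np.float64(0.1415)), (np.float64(0.68), np.float64(-0.0573), np.float64(0.1045))]
from [ 0.2283 -0.5818  0.2226] -158.58 d [ 0.2217  0.2368 -0.0226] dyaw -47.42 rows 7
[[-0.0418, 0.0199, 0.0032], np.float64(6.77)]
[[-0.0392, 0.0247, 0.0032], np.float64(6.77)]
[[-0.036, 0.0292, 0.0032], np.float64(6.77)]
[[-0.0323, 0.0332, 0.0032], np.float64(6.77)]
[[-0.0282, 0.0368, 0.0032], np.float64(6.77)]
[[-0.0236, 0.0399, 0.0032], np.float64(6.77)]
[[-0.0188, 0.0424, 0.0032], np.float64(6.77)]
```

```bash
python3 -c "
from h import *
plan([.447,-.355,.2],158.5,7)"
```

```text
from [ 0.2283 -0.5818  0.2226] -158.58 d [ 0.2187  0.2268 -0.0226] dyaw -42.92 rows 7
[[-0.0409, 0.0188, 0.0032], np.float64(6.13)]
[[-0.0387, 0.023, 0.0032], np.float64(6.13)]
[[-0.036, 0.027, 0.0032], np.float64(6.13)]
[[-0.0329, 0.0307, 0.0032], np.float64(6.13)]
[[-0.0294, 0.034, 0.0032], np.float64(6.13)]
[[-0.0256, 0.037, 0.0032], np.float64(6.13)]
[[-0.0215, 0.0395, 0.0032], np.float64(6.13)]
```

>>> apply_moves --moves '[[[-0.036,0.016,0.003],5.5],[[-0.034,0.02,0.003],5.5],[[-0.032,0.023,0.003],5.5],[[-0.03,0.026,0.003],5.5],[[-0.027,0.029,0.003],5.5]]' --hand 0.087

```text
time_s: 2.17
tcp_pos: [0.3663, -0.4383, 0.2076]
ee_rot: [[-0.994, 0.111, 0.0], [0.111, 0.994, -0.0], [-0.0, -0.0, -1.0]]
wrist_force: [0.7, 0.1, 0.1]
gripper_width: 0.997
gripper_force: 0.0
```

>>> apply_moves --moves '[[[-0.024,0.031,0.003],5.5],[[-0.021,0.033,0.003],5.5],[[-0.018,0.035,0.003],4.5],[[0,0,0],0],[[0,0,0],0]]'

```text
time_s: 2.58
tcp_pos: [0.4486, -0.3535, 0.1984]
ee_rot: [[-0.931, 0.364, -0.0], [0.364, 0.931, 0.0], [0.0, -0.0, -1.0]]
wrist_force: [-0.3, -0.5, 0.6]
gripper_width: 1.001
gripper_force: 0.0
```

```bash
cat >> h.py <<'E'
def fray(p,uv):
    K=np.array(p["intrinsics"]);R=np.array(p["orientation"])
    v=np.array([(uv[0]-K[0,2])/K[0,0],(uv[1]-K[1,2])/K[1,1]]);th=np.linalg.norm(v)
    d=np.r_[v/max(th,1e-9)*np.sin(th),np.cos(th)];return np.array(p["eye"]),R@d
def fz(p,uv,z):
    e,d=fray(p,uv);return e+d*(z-e[2])/d[2]
E
python3 - <<'E'
from h import *
p=imaging.capture("wrist");cv2.imwrite("pics/w1.png",cv2.resize(p["frame"],(800,600)))
print(np.round(p["eye"],3),np.round(p["orientation"],3).tolist(),np.round(p["intrinsics"],1).tolist())
for t,z in dict(board=0,lever_pivot=.064,socket_mouth=.064,stop_tip=.064,bar=.011,bar_shoulder=.011,bottle=.022).items():
    for q in models.place_of(p,t)[:1]:
        uv=np.array(q["at"])*[560,420];print(t,round(q["confidence"],2),uv.round(1),fz(p,uv,z).round(4))
c=models.cut_out(p,"bar")[0];ys,xs=np.nonzero(c["region"]);P=np.array([fz(p,(x,y),.018)[:2] for x,y in zip(xs,ys)])
b=cv2.minAreaRect((P*1000).astype(np.float32));print(b,c["confidence"])
plan([.447,-.355,.06],158.5)
E
```

```text
[ 0.374 -0.324  0.36 ] [[0.363, 0.892, 0.269], [0.932, -0.347, -0.104], [0.0, 0.288, -0.958]] [[325.2, 0.0, 282.1], [0.0, 325.2, 211.7], [0.0, 0.0, 1.0]]
board 0.82 [531.3 203.2] [ 0.5931 -0.0243 -0.    ]
lever_pivot 0.59 [507.7 246.1] [ 0.5943 -0.1212  0.064 ]
socket_mouth 0.78 [528.3 197.9] [ 0.5457 -0.0817  0.064 ]
stop_tip 0.45 [486.7 231.2] [ 0.5618 -0.1498  0.064 ]
bar_shoulder 0.55 [282.6 240.4] [ 0.5043 -0.3739  0.011 ]
bottle 0.52 [524.1 196.1] [ 0.5647 -0.0548  0.022 ]
((470.61798095703125, -357.5093994140625), (22.860580444335938, 157.6346893310547), 68.42733001708984) 0.89
from [ 0.4467 -0.3557  0.1986] 158.34 d [ 0.0003  0.0007 -0.1386] dyaw 0.16 rows 4
[[-0.0, 0.0002, 0.0347], np.float64(-0.04)]
[[-0.0, 0.0002, 0.0347], np.float64(-0.04)]
[[-0.0, 0.0002, 0.0347], np.float64(-0.04)]
[[-0.0, 0.0002, 0.0347], np.float64(-0.04)]
```

View pics/w1.png

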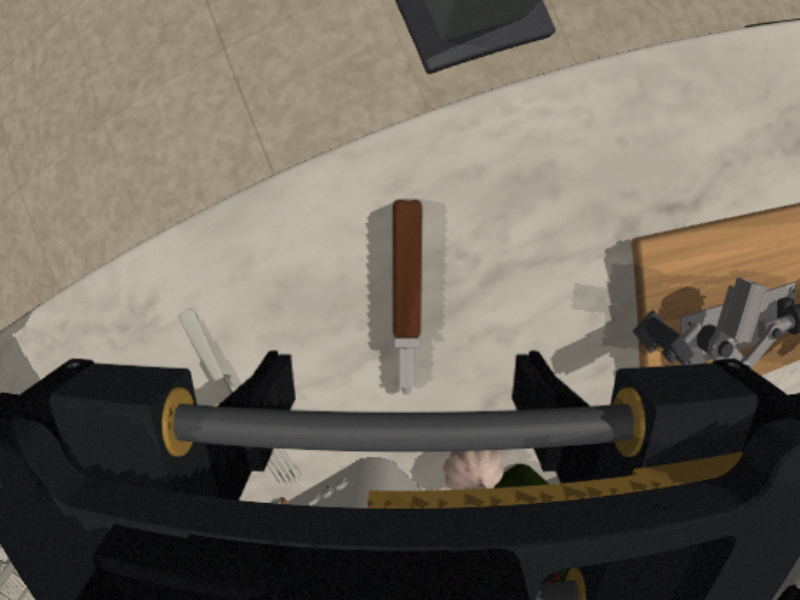

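The wrist view shows the bar with its handle at (407,270) and its tenon end at (405,390). The board with clamp is at right, and the lever socket is at (745,310). I'll descend and grip.

>>> apply_moves --moves '[[[0.005,0.003,0.038],0],[[0.005,0.003,0.038],0],[[0,0,0.038],0],[[0,0,0.038],0],[[0,0,0.033],0]]'

```text
time_s: 3.45
tcp_pos: [0.4393, -0.3458, 0.0117]
ee_rot: [[-0.93, 0.369, -0.0], [0.369, 0.93, 0.0], [0.001, 0.0, -1.0]]
wrist_force: [-0.2, -0.3, 1.0]
gripper_width: 1.003
gripper_force: 0.0
```

>>> apply_moves --moves '[[[0,0,0.009],0],[[0,0,0],0]]'

```text
time_s: 3.62
tcp_pos: [0.4385, -0.3454, 0.003]
ee_rot: [[-0.93, 0.368, -0.005], [0.368, 0.93, 0.002], [0.006, -0.0, -1.0]]
wrist_force: [0.0, -0.6, 0.8]
gripper_width: 0.999
gripper_force: 0.0
```

>>> apply_moves --moves '[[[0,0,0],0],[[0,0,0],0],[[0,0,0],0],[[0,0,0],0],[[0,0,0],0]]' --hand 0.01

```text
time_s: 4.03
tcp_pos: [0.4405, -0.346, 0.0053]
ee_rot: [[-0.93, 0.368, 0.001], [0.368, 0.93, -0.001], [-0.001, -0.0, -1.0]]
wrist_force: [0.3, -0.0, 0.2]
gripper_width: 0.703
gripper_force: 0.0
```

>>> apply_moves --moves '[[[0,0,0],0],[[0,0,0],0],[[0,0,0],0],[[0,0,-0.005],0],[[0,0,-0.02],0]]'

```text
time_s: 4.45
tcp_pos: [0.4379, -0.3447, 0.0273]
ee_rot: [[-0.93, 0.369, -0.006], [0.369, 0.93, 0.003], [0.007, 0.001, -1.0]]
wrist_force: [0.0, -0.2, -0.4]
gripper_width: 0.324
gripper_force: 0.0
```

>>> apply_moves --moves '[[[0,0,-0.03],0],[[0,0,-0.03],0],[[0,0,-0.02],0],[[0,0,0],0],[[0,0,0],0]]'

```text
time_s: 4.87
tcp_pos: [0.4408, -0.346, 0.1113]
ee_rot: [[-0.93, 0.368, 0.003], [0.368, 0.93, -0.001], [-0.004, 0.0, -1.0]]
wrist_force: [-0.1, -0.6, -0.9]
gripper_width: 0.121
gripper_force: 0.0
```

Run:
```python
from h import *
s=r.sense();print(np.round(s["tcp_pos"],4),np.round(s["ee_rot"],3).tolist(),s["gripper_width"],s["gripper_force"])
p=imaging.capture("wrist");cv2.imwrite("pics/w2.png",cv2.resize(p["frame"],(800,600)))
zt=s["tcp_pos"][2]+.008
for t,z in dict(lever_pivot=.064,socket_mouth=.064,stop_tip=.064,bar=zt,bar_shoulder=zt).items():
    for q in models.place_of(p,t)[:1]:
        uv=np.array(q["at"])*[560,420];print(t,round(q["confidence"],2),uv.round(1),fz(p,uv,z).round(4))
c=models.cut_out(p,"bar")[0];ys,xs=np.nonzero(c["region"]);P=np.array([fz(p,(x,y),zt+.006)[:2] for x,y in zip(xs,ys)])
print(cv2.minAreaRect((P*1000).astype(np.float32)),c["confidence"])
p=imaging.capture("side")
for t,z in dict(lever_pivot=.064,socket_mouth=.064,stop_tip=.064,bar=zt,bar_shoulder=zt).items():
    for q in models.place_of(p,t)[:1]:
        uv=np.array(q["at"])*[560,420];print(t,round(q["confidence"],2),uv.round(1),onz(p,uv,z).round(4))
cv2.imwrite("pics/s2.png",cv2.resize(p["frame"][130:270,170:370],(800,560),interpolation=cv2.INTER_CUBIC))
p=imaging.capture("scene")
for t,z in dict(lever_pivot=.064,socket_mouth=.064,stop_tip=.064,bar=zt,bar_shoulder=zt).items():
    for q in models.place_of(p,t)[:1]:
        uv=np.array(q["at"])*[560,420];print(t,round(q["confidence"],2),uv.round(1),onz(p,uv,z).round(4))
```

```text
[ 0.4408 -0.346   0.1113] [[-0.93, 0.368, 0.003], [0.368, 0.93, -0.001], [-0.004, 0.0, -1.0]] 0.12087809377623936 0.0
lever_pivot 0.68 [549.1 287.4] [ 0.5958 -0.1205  0.064 ]
bar 0.73 [279.5 223.4] [ 0.4145 -0.3364  0.1193]
bar_shoulder 0.6 [279.2 284.6] [ 0.4469 -0.3494  0.1193]
((425.7574768066406, -339.99224853515625), (12.745100021362305, 90.63272857666016), 68.55937957763672) 0.69
lever_pivot 0.72 [286.2 216.6] [ 0.601  -0.1218  0.064 ]
socket_mouth 0.69 [266.5 206.8] [ 0.5451 -0.072   0.064 ]
stop_tip 0.59 [274.7 219.3] [ 0.566  -0.1301  0.064 ]
bar 0.76 [236.7 295.5] [ 0.4587 -0.4344  0.1193]
bar_shoulder 0.74 [259.6 299. ] [ 0.5103 -0.4488  0.1193]
lever_pivot 0.71 [287.9 211.5] [ 0.6045 -0.1101  0.064 ]
socket_mouth 0.49 [292.3 227.3] [ 0.5415 -0.0845  0.064 ]
stop_tip 0.43 [304.5 214. ] [ 0.5669 -0.1474  0.064 ]
bar 0.57 [372.7 208.1] [ 0.4316 -0.3016  0.1193]
bar_shoulder 0.72 [371.1 208.6] [ 0.4325 -0.2963  0.1193]
```

View pics/s2.png

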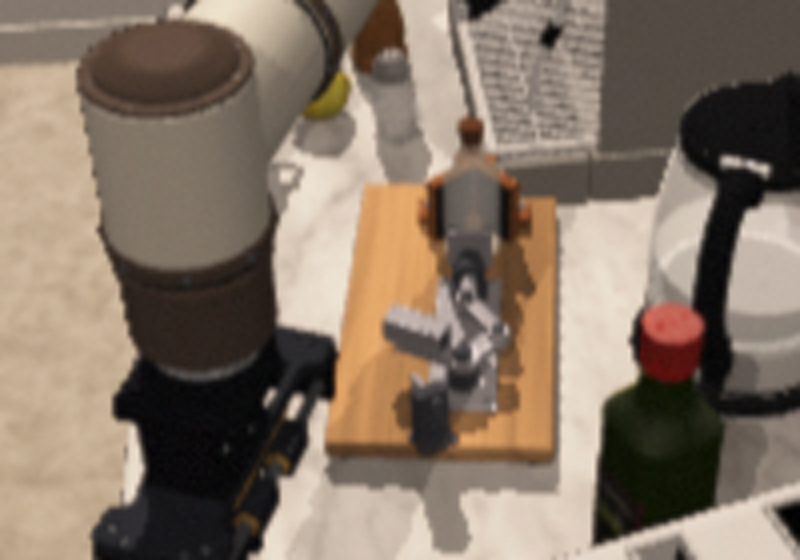

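The side crop shows the bar left behind: I lifted before the slow fingers had closed. The lever points left at (415,330), the stop post is at (430,415) and the jaw is at (468,245). I'll reopen, descend and wait longer this time.

>>> apply_moves --moves '[[[0,0,0.01],0],[[0,0,0],0],[[0,0,0],0],[[0,0,0],0],[[0,0,0],0]]' --hand 0.07

```text
time_s: 6.23
tcp_pos: [0.4402, -0.3459, 0.0996]
ee_rot: [[-0.93, 0.368, 0.0], [0.368, 0.93, -0.0], [-0.0, -0.0, -1.0]]
wrist_force: [0.1, -0.3, 0.2]
gripper_width: 0.409
gripper_force: 0.0
```

>>> apply_moves --moves '[[[0,0,0],0],[[0,0,0],0],[[0,0,0],0]]'

```text
time_s: 6.48
tcp_pos: [0.4402, -0.3458, 0.0997]
ee_rot: [[-0.93, 0.368, 0.0], [0.368, 0.93, -0.0], [-0.0, -0.0, -1.0]]
wrist_force: [0.3, 0.7, -0.2]
gripper_width: 0.637
gripper_force: 0.0
```

Run:
```python
from h import *
s=r.sense();print(np.round(s["tcp_pos"],4),s["gripper_width"])
p=imaging.capture("wrist")
zt=.011
for t,z in dict(bar=zt,bar_shoulder=zt).items():
    for q in models.place_of(p,t)[:1]:
        uv=np.array(q["at"])*[560,420];print(t,round(q["confidence"],2),uv.round(1),fz(p,uv,z).round(4))
c=models.cut_out(p,"bar")[0];ys,xs=np.nonzero(c["region"]);P=np.array([fz(p,(x,y),.018)[:2] for x,y in zip(xs,ys)])
print(cv2.minAreaRect((P*1000).astype(np.float32)),c["confidence"])
```

```text
[ 0.4402 -0.3458  0.0997] 0.6369394266145622
bar 0.56 [278.7 229.5] [ 0.449  -0.3516  0.011 ]
bar_shoulder 0.84 [279.6 291.5] [ 0.5039 -0.3726  0.011 ]
((469.2250671386719, -357.6192321777344), (22.26744842529297, 156.41787719726562), 68.62138366699219) 0.74
```

>>> apply_moves --moves '[[[0,0,0.036],0],[[0,0,0.036],0],[[0,0,0.024],0],[[0,0,0],0],[[0,0,0],0]]'

```text
time_s: 7.1
tcp_pos: [0.4402, -0.3458, 0.0029]
ee_rot: [[-0.93, 0.367, -0.001], [0.367, 0.93, 0.0], [0.001, -0.0, -1.0]]
wrist_force: [-1.0, -0.2, -0.2]
gripper_width: 0.803
gripper_force: 0.0
```

>>> apply_moves --moves '[[[0,0,0],0],[[0,0,0],0],[[0,0,0],0],[[0,0,0],0],[[0,0,0],0]]' --hand 0.01

```text
time_s: 7.52
tcp_pos: [0.4402, -0.3458, 0.0038]
ee_rot: [[-0.93, 0.368, 0.0], [0.368, 0.93, -0.0], [-0.0, 0.0, -1.0]]
wrist_force: [-0.2, -1.2, -0.2]
gripper_width: 0.509
gripper_force: 0.0
```

>>> apply_moves --moves '[[[0,0,0],0],[[0,0,0],0],[[0,0,0],0],[[0,0,0],0],[[0,0,0],0]]'

```text
time_s: 7.93
tcp_pos: [0.4401, -0.3458, 0.0036]
ee_rot: [[-0.93, 0.368, -0.0], [0.368, 0.93, -0.0], [0.0, -0.0, -1.0]]
wrist_force: [-0.2, -0.6, 0.2]
gripper_width: 0.246
gripper_force: 30.0
```

Gripped, with the width matching the 22 mm handle. I'll lift, then measure the bar in the hand and the socket.

>>> apply_moves --moves '[[[0,0,-0.01],0],[[0,0,-0.03],0],[[0,0,-0.04],0],[[0,0,-0.027],0],[[0,0,0],0]]'

```text
time_s: 8.35
tcp_pos: [0.4438, -0.3478, 0.1177]
ee_rot: [[-0.93, 0.366, 0.012], [0.366, 0.93, -0.007], [-0.013, -0.002, -1.0]]
wrist_force: [0.4, -0.3, -1.4]
gripper_width: 0.247
gripper_force: 30.0
```

Run:
```python
from h import *
s=r.sense();print(np.round(s["tcp_pos"],4),s["gripper_width"],s["gripper_force"],np.round(s["wrist_force"],2))
p=imaging.capture("wrist");cv2.imwrite("pics/w3.png",cv2.resize(p["frame"],(800,600)))
zt=s["tcp_pos"][2]+.0075
for t,z in dict(lever_pivot=.064,socket_mouth=.064,stop_tip=.064,bar=zt,bar_shoulder=zt).items():
    for q in models.place_of(p,t)[:1]:
        uv=np.array(q["at"])*[560,420];print(t,round(q["confidence"],2),uv.round(1),fz(p,uv,z).round(4))
c=models.cut_out(p,"bar")[0];ys,xs=np.nonzero(c["region"]);P=np.array([fz(p,(x,y),zt+.006)[:2] for x,y in zip(xs,ys)])
print(cv2.minAreaRect((P*1000).astype(np.float32)),c["confidence"])
```

```text
[ 0.4438 -0.3478  0.1177] 0.24698478222223613 29.98456835746765 [ 0.39 -0.29 -1.43]
lever_pivot 0.89 [548.5 281.3] [ 0.5973 -0.1177  0.064 ]
bar 0.69 [283.  290.2] [ 0.4543 -0.3507  0.1252]
((442.4390869140625, -346.0818786621094), (23.335018157958984, 93.23506164550781), 67.45906066894531) 0.88
```

View pics/w3.png

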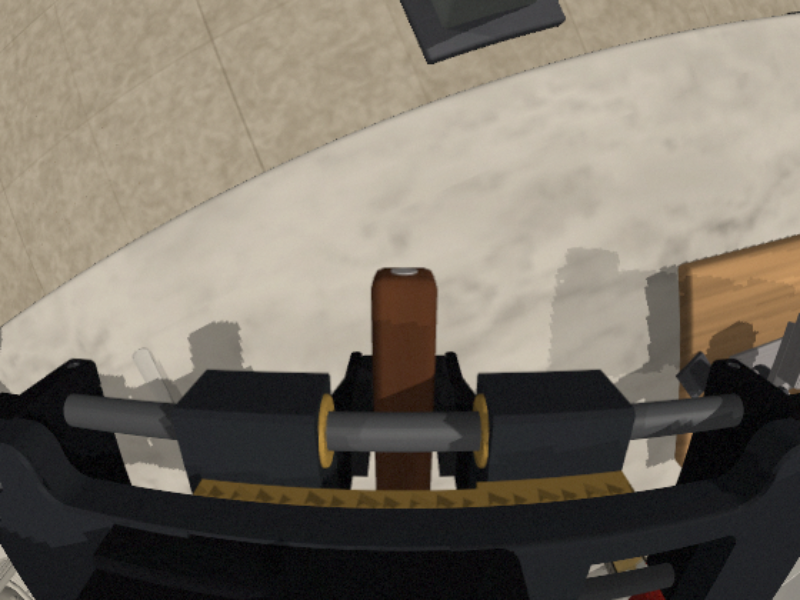

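>>> apply_moves --moves '[[[0,0.02,-0.025],0],[[-0.01,0.032,-0.02],0],[[-0.012,0.034,-0.015],0],[[-0.012,0.034,-0.012],0],[[-0.012,0.034,-0.01],0]]'

```text
time_s: 9.12
tcp_pos: [0.5403, -0.2183, 0.1929]
ee_rot: [[-0.93, 0.368, -0.001], [0.368, 0.93, -0.0], [0.0, -0.0, -1.0]]
wrist_force: [0.2, 0.6, -0.4]
gripper_width: 0.25
gripper_force: 30.0
```

>>> apply_moves --moves '[[[-0.012,0.034,0],0],[[-0.012,0.034,0],0],[[-0.008,0.022,0],0],[[0,0,0],0],[[0,0,0],0]]'

```text
time_s: 9.53
tcp_pos: [0.6025, -0.1464, 0.1908]
ee_rot: [[-0.931, 0.366, -0.003], [0.366, 0.931, 0.0], [0.003, -0.001, -1.0]]
wrist_force: [-0.8, -0.6, -1.5]
gripper_width: 0.247
gripper_force: 30.0
```

```bash
cat > look.py <<'E'
from h import *
import sys
s=r.sense();print(np.round(s["tcp_pos"],4),np.round(s["ee_rot"],3).tolist(),s["gripper_width"],s["gripper_force"],np.round(s["wrist_force"],2))
p=imaging.capture("wrist")
cv2.imwrite(sys.argv[1],cv2.resize(p["frame"],(800,600)))
for t,z in dict(lever_pivot=.064,socket_mouth=.064,stop_tip=.064,bottle=.022,board=0).items():
    for q in models.place_of(p,t)[:2]:
        uv=np.array(q["at"])*[560,420];print(t,round(q["confidence"],2),uv.round(1),fz(p,uv,z).round(4))
for t,z in dict(board=.022,clamp_lever=.074).items():
    for c in models.cut_out(p,t)[:1]:
        ys,xs=np.nonzero(c["region"]);P=np.array([fz(p,(x,y),z)[:2] for x,y in zip(xs,ys)])
        print(t,round(c["confidence"],2),cv2.minAreaRect((P*1000).astype(np.float32)))
E
python3 look.py pics/w4.png
```

```text
[ 0.6025 -0.1464  0.1908] [[-0.931, 0.366, -0.003], [0.366, 0.931, 0.0], [0.003, -0.001, -1.0]] 0.24730339576687818 29.984301924705505 [-0.8  -0.56 -1.53]
lever_pivot 0.8 [307.3 187.7] [ 0.5955 -0.1184  0.064 ]
socket_mouth 0.79 [322.2 124.5] [ 0.5466 -0.0859  0.064 ]
stop_tip 0.51 [263.4 164.6] [ 0.5613 -0.1476  0.064 ]
bottle 0.89 [451.3 147.5] [0.6192 0.0497 0.022 ]
board 0.97 [385.6 145.7] [ 0.5966 -0.0194  0.    ]
board 0.43 [542.8  16.1] [0.495  0.2824 0.    ]
board 0.96 ((595.6795043945312, -18.056228637695312), (349.53680419921875, 170.75506591796875), 81.9674072265625)
clamp_lever 0.84 ((583.5008544921875, -95.70977783203125), (80.40044403076172, 64.42537689208984), 25.820125579833984)
```

View pics/w4.png

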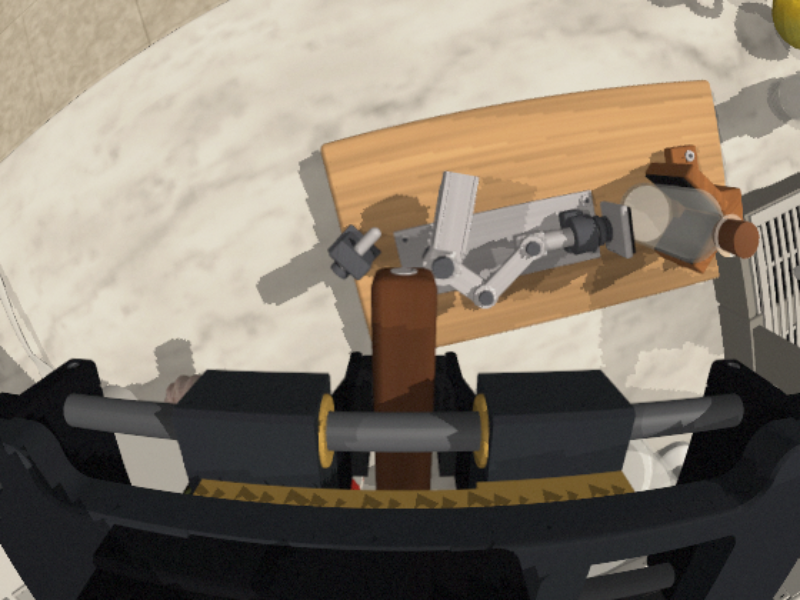

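The wrist view shows the lever pivot at (443,266), the socket mouth end at (462,174), the stop tip at (378,233) and the bottle with jaw at right. The network points agree with all of these. I'll refine the socket axis from its top edges.

Run:
```python
from h import *
p=imaging.capture("wrist")
z=.0743
f=lambda x,y,z:fz(p,(x/800*560,y/800*560),z)[:2]
for a,b in(((445,172),(436,235)),((479,177),(468,245))):
    A,B=f(*a,z),f(*b,z);d=A-B;print(A.round(4),B.round(4),np.degrees(np.arctan2(d[1],d[0])))
print("mouth",((f(445,172,z)+f(479,177,z))/2).round(4),"tip",f(378,233,.064).round(4))
# socket edges by line segments in the crop
g=cv2.cvtColor(p["frame"],cv2.COLOR_BGR2GRAY);x0,y0=295,110
L=cv2.createLineSegmentDetector().detect(cv2.resize(g[y0:200,x0:345],None,fx=4,fy=4,interpolation=cv2.INTER_CUBIC))[0][:,0]
for l in L:
    if np.hypot(l[2]-l[0],l[3]-l[1])>100:
        q=(l-1.5)/4+[x0,y0,x0,y0];A,B=fz(p,q[:2],z)[:2],fz(p,q[2:],z)[:2];d=A-B
        print("seg",q.round(1),A.round(4),B.round(4),round(np.degrees(np.arctan2(d[1],d[0]))%180,1))
```

```text
[ 0.5396 -0.096 ] [ 0.5735 -0.1148] 151.04800812276366
[ 0.5495 -0.0778] [ 0.5864 -0.0986] 150.60490155394265
mouth [ 0.5446 -0.0869] tip [ 0.5606 -0.1482]
seg [313.9 118.5 304.8 172.1] [ 0.5388 -0.0936] [ 0.5796 -0.1175] 149.6
```

```bash
python3 -c "
from h import *
plan([.4335,-.0214,.18],149.5,7)"
```

```text
from [ 0.6021 -0.1482  0.1928] 158.36 d [-0.1686  0.1268 -0.0128] dyaw -8.86 rows 7
[[0.0291, 0.008, 0.0018], np.float64(1.27)]
[[0.0292, 0.0073, 0.0018], np.float64(1.27)]
[[0.0294, 0.0067, 0.0018], np.float64(1.27)]
[[0.0295, 0.006, 0.0018], np.float64(1.27)]
[[0.0297, 0.0054, 0.0018], np.float64(1.27)]
[[0.0298, 0.0047, 0.0018], np.float64(1.27)]
[[0.0299, 0.004, 0.0018], np.float64(1.27)]
```

>>> apply_moves --moves '[[[0.029,0.008,0.0],1.25],[[0.029,0.007,0.0],1.25],[[0.029,0.007,0],1.25],[[0.03,0.006,0],1.25],[[0.03,0.005,0],1.25]]'

```text
time_s: 10.4
tcp_pos: [0.4804, -0.0571, 0.1926]
ee_rot: [[-0.883, 0.469, 0.0], [0.469, 0.883, 0.0], [-0.0, 0.0, -1.0]]
wrist_force: [0.5, 0.5, -2.3]
gripper_width: 0.254
gripper_force: 30.0
```

>>> apply_moves --moves '[[[0.03,0.005,0.0],1.25],[[0.03,0.004,0.0],1.35],[[0,0,0.036],0],[[0,0,0.036],0],[[0,0,0.025],0]]'

```text
time_s: 10.82
tcp_pos: [0.432, -0.0208, 0.0946]
ee_rot: [[-0.862, 0.506, 0.001], [0.506, 0.862, 0.001], [-0.0, 0.001, -1.0]]
wrist_force: [-0.4, 0.1, -1.7]
gripper_width: 0.25
gripper_force: 30.0
```

>>> apply_moves --moves '[[[0,0,0.025],0],[[0,0,0.01],0],[[0,0,0],0],[[0,0,0],0]]'

```text
time_s: 11.15
tcp_pos: [0.4334, -0.0211, 0.0607]
ee_rot: [[-0.862, 0.506, -0.0], [0.506, 0.862, -0.0], [-0.0, -0.0, -1.0]]
wrist_force: [-0.1, -0.5, -1.2]
gripper_width: 0.249
gripper_force: 30.0
```

```bash
cat > chk.py <<'E'
from h import *
import sys
s=r.sense();R=np.array(s["ee_rot"]);x=np.array(s["tcp_pos"]);print(s["time_s"],x.round(4),round(np.degrees(np.arctan2(R[1,0],R[0,0])),2),R.round(3)[2],s["gripper_width"])
M=np.array([.5446,-.0869,.064]);tip=x+R@[-.114,0,-.0074];a=np.radians(149.5);u=np.array([np.cos(a),np.sin(a),0]);v=np.array([-u[1],u[0],0])
d=tip-M;print("tip from mouth: out",round(d@u,4),"left",round(d@v,4),"up",round(d[2],4))
sh=x+R@[-.069,0,-.0074]
for n in("side","scene"):
    p=imaging.capture(n)
    for t,X,z in(("bar_shoulder",sh,sh[2]),("socket_mouth",M,.064),("lever_pivot",[.598,-.1184,.064],.064),("bar",x+R@[-.009,0,-.0074],sh[2])):
        for q in models.place_of(p,t)[:1]:
            uv=np.array(q["at"])*[560,420];print(n,t,round(q["confidence"],2),uv.round(1),"pred",proj(p,X).round(1))
    c=proj(p,M).astype(int)
    if len(sys.argv)>1 and n==sys.argv[2]:cv2.imwrite(sys.argv[1],cv2.resize(p["frame"][c[1]-45:c[1]+45,c[0]-60:c[0]+60],(800,600),interpolation=cv2.INTER_CUBIC))
E
python3 chk.py pics/c1.png side
```

```text
11.15 [ 0.4334 -0.0211  0.0607] 149.57 [-0. -0. -1.] 0.24866210587569895
tip from mouth: out 0.0153 left -0.0004 up 0.0041
side bar_shoulder 0.63 [249.9 203.8] pred [249.2 203.5]
side socket_mouth 0.75 [267.  207.4] pred [266.6 210. ]
side lever_pivot 0.87 [285.9 214.5] pred [285.1 215.9]
side bar 0.53 [233.2 199.8] pred [232.4 198.2]
scene bar_shoulder 0.51 [297. 238.] pred [293.5 240.5]
```

View pics/c1.png

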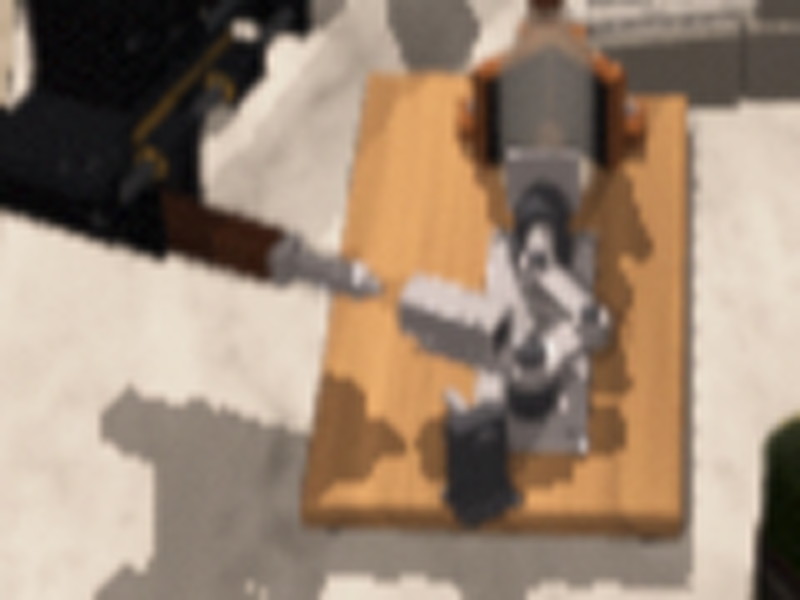

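The side crop shows the tenon tip at (380,288), in line with the socket mouth at (403,300). After a 4 mm drop it aims at the centre. I'll lower and insert in small steps.

>>> apply_moves --moves '[[[0,0,0.004],0],[[-0.005,0,0],0],[[-0.006,0,0],0],[[-0.004,0,0],0],[[0,0,0],0]]'

```text
time_s: 12.07
tcp_pos: [0.4474, -0.0287, 0.0565]
ee_rot: [[-0.862, 0.507, 0.001], [0.507, 0.862, 0.0], [-0.001, 0.0, -1.0]]
wrist_force: [-0.0, -0.5, -1.9]
gripper_width: 0.246
gripper_force: 30.0
```

>>> apply_moves --moves '[[[-0.004,0,0],0],[[-0.004,0,0],0],[[-0.004,0,0],0],[[0,0,0],0]]'

```text
time_s: 12.4
tcp_pos: [0.4574, -0.0348, 0.0566]
ee_rot: [[-0.862, 0.507, 0.001], [0.507, 0.862, 0.0], [-0.001, 0.0, -1.0]]
wrist_force: [-0.5, -0.1, -0.7]
gripper_width: 0.25
gripper_force: 30.0
```

```bash
python3 chk.py
```

```text
12.4 [ 0.4574 -0.0348  0.0566] 149.56 [-0.001  0.    -1.   ] 0.249675240352097
tip from mouth: out -0.0124 left -0.0008 up 0.0001
side bar_shoulder 0.52 [259.5 206.5] pred [257.2 206.9]
side socket_mouth 0.84 [267.1 208.8] pred [266.6 210. ]
side lever_pivot 0.71 [286.7 214.7] pred [285.1 215.9]
side bar 0.59 [272.9 220.5] pred [240.2 201.6]
scene bar_shoulder 0.7 [296.8 232.3] pred [292.8 234.3]
scene lever_pivot 0.94 [292.  209.4] pred [291.2 211.7]
scene bar 0.59 [295.2 249.5] pred [294.1 249.7]
```

>>> apply_moves --moves '[[[-0.006,0,0],0],[[-0.006,0,0],0],[[-0.006,0,0],0],[[-0.004,0,0],0],[[0,0,0],0]]'

```text
time_s: 13.32
tcp_pos: [0.4766, -0.0461, 0.0565]
ee_rot: [[-0.862, 0.507, 0.001], [0.507, 0.862, -0.0], [-0.001, 0.0, -1.0]]
wrist_force: [-0.0, -0.8, -0.8]
gripper_width: 0.247
gripper_force: 30.0
```

>>> apply_moves --moves '[[[-0.003,0,0],0],[[-0.002,0,0],0],[[0,0,0],0]]'

```text
time_s: 13.57
tcp_pos: [0.48, -0.0484, 0.0565]
ee_rot: [[-0.862, 0.507, 0.0], [0.507, 0.862, -0.0], [-0.0, 0.0, -1.0]]
wrist_force: [-0.0, 0.3, -1.5]
gripper_width: 0.253
gripper_force: 30.0
```

```bash
python3 chk.py
```

```text
13.5667 [ 0.48   -0.0484  0.0565] 149.56 [-0.  0. -1.] 0.25349583017133454
tip from mouth: out -0.0388 left -0.0005 up -0.0001
side bar_shoulder 0.7 [264.2 207.7] pred [264.9 209.4]
side socket_mouth 0.65 [266.  210.5] pred [266.6 210. ]
side lever_pivot 0.91 [285.5 215.4] pred [285.1 215.9]
side bar 0.69 [248.8 204.2] pred [247.6 204. ]
scene bar_shoulder 0.54 [294.9 230.1] pred [292.4 227.9]
scene socket_mouth 0.65 [291.8 240.5] pred [292.4 226.3]
scene lever_pivot 0.81 [289.2 213.6] pred [291.2 211.7]
scene bar 0.51 [292.6 226.8] pred [293.6 242.9]
```

>>> apply_moves --moves '[[[-0.002,0,0],0],[[0,0,0],0]]'

```text
time_s: 14.23
tcp_pos: [0.4818, -0.0493, 0.0566]
ee_rot: [[-0.862, 0.506, 0.0], [0.506, 0.862, -0.0], [-0.0, 0.0, -1.0]]
wrist_force: [0.2, -0.7, -0.6]
gripper_width: 0.244
gripper_force: 30.0
```

>>> apply_moves --moves '[[[-0.0015,0,0],0],[[0,0,0],0]]'

```text
time_s: 14.4
tcp_pos: [0.483, -0.0501, 0.0566]
ee_rot: [[-0.862, 0.507, 0.0], [0.507, 0.862, -0.0], [-0.0, 0.0, -1.0]]
wrist_force: [0.1, -0.1, -0.9]
gripper_width: 0.248
gripper_force: 30.0
```

>>> apply_moves --moves '[[[-0.001,0,0],0],[[0,0,0],0]]'

```text
time_s: 14.57
tcp_pos: [0.4829, -0.0504, 0.0563]
ee_rot: [[-0.862, 0.507, -0.002], [0.507, 0.862, 0.0], [0.001, -0.001, -1.0]]
wrist_force: [-2.8, 2.6, -0.5]
gripper_width: 0.25
gripper_force: 30.0
```

>>> apply_moves --moves '[[[-0.0007,0,0],0],[[0,0,0],0]]'

```text
time_s: 14.73
tcp_pos: [0.4829, -0.0506, 0.0563]
ee_rot: [[-0.862, 0.507, -0.003], [0.507, 0.862, 0.0], [0.002, -0.001, -1.0]]
wrist_force: [-3.6, 3.9, 0.2]
gripper_width: 0.248
gripper_force: 30.0
```

Bottomed, with an axial rise of about 5 N. Its radius from the pivot is consistent with 131 mm at the TCP. I'll start the swing.

>>> apply_moves --moves '[[[-0.0001,-0.0034,0],-1.5],[[-0.0001,-0.0057,0],-2.5],[[-0.0001,-0.0057,0],-2.5],[[-0.0001,-0.0057,0],-2.5],[[0,0,0],0]]'

```text
time_s: 15.15
tcp_pos: [0.4742, -0.0679, 0.0562]
ee_rot: [[-0.932, 0.362, -0.001], [0.362, 0.932, 0.002], [0.002, 0.001, -1.0]]
wrist_force: [-4.1, 11.8, -0.8]
gripper_width: 0.247
gripper_force: 30.2
```

```bash
cat > arc.py <<'E'
from h import *
s=r.sense();R=np.array(s["ee_rot"]);x=np.array(s["tcp_pos"]);P=np.array([.5959,-.117])
d=x[:2]-P;yw=np.degrees(np.arctan2(R[1,0],R[0,0]))%360
print(s["time_s"],"radius",np.hypot(*d).round(4),"pos ang",(np.degrees(np.arctan2(d[1],d[0]))%360-149.5).round(2),"yaw ang",round(yw-149.5,2),"z",x[2].round(4),"F tool",(R.T@s["wrist_force"]).round(1),"M tool",(R.T@s["moment"]).round(2),"tilt",R[2].round(3))
E
python3 arc.py
```

```text
15.15 radius 0.1312 pos ang 8.55 yaw ang 9.25 z 0.0562 F tool [8.1 9.5 0.8] M tool [-2.83  2.33 -0.63] tilt [ 0.002  0.001 -1.   ]
```

>>> apply_moves --moves '[[[0.0005,-0.0047,0],-2],[[0.0005,-0.0047,0],-2],[[0.0003,-0.0047,0],-2],[[0,-0.0047,0],-2],[[0,0,0],0]]'

```text
time_s: 15.57
tcp_pos: [0.4684, -0.0853, 0.0564]
ee_rot: [[-0.973, 0.229, 0.001], [0.229, 0.973, 0.002], [-0.001, 0.002, -1.0]]
wrist_force: [-0.9, 11.0, -1.6]
gripper_width: 0.247
gripper_force: 30.3
```

```bash
python3 arc.py
```

```text
15.5667 radius 0.1313 pos ang 16.55 yaw ang 17.27 z 0.0564 F tool [ 3.4 10.5  1.6] M tool [-3.03  1.1  -0.7 ] tilt [-0.001  0.002 -1.   ]
```

>>> apply_moves --moves '[[[0.0001,-0.0047,0],-1.9],[[0.0001,-0.0047,0],-1.9],[[0,-0.0047,0],-2],[[0,-0.0047,0],-2],[[0,0,0],0]]'

```text
time_s: 15.98
tcp_pos: [0.4651, -0.1037, 0.0564]
ee_rot: [[-0.996, 0.094, 0.002], [0.094, 0.996, 0.002], [-0.002, 0.002, -1.0]]
wrist_force: [-1.1, 12.0, -1.8]
gripper_width: 0.247
gripper_force: 30.4
```

```bash
python3 arc.py
```

```text
15.9833 radius 0.1314 pos ang 24.7 yaw ang 25.1 z 0.0564 F tool [ 2.2 11.8  1.8] M tool [-3.34  0.53 -0.76] tilt [-0.002  0.002 -1.   ]
```

>>> apply_moves --moves '[[[0,-0.0047,0],-2],[[0,-0.0047,0],-2],[[0,-0.0047,0],-2],[[0,-0.0047,0],-2],[[0,0,0],0]]'

```text
time_s: 16.4
tcp_pos: [0.4644, -0.122, 0.0563]
ee_rot: [[-0.999, -0.045, 0.002], [-0.045, 0.999, 0.002], [-0.002, 0.002, -1.0]]
wrist_force: [-0.8, 13.2, -1.4]
gripper_width: 0.254
gripper_force: 30.4
```

```bash
python3 arc.py
```

```text
16.4 radius 0.1316 pos ang 32.7 yaw ang 33.07 z 0.0563 F tool [ 0.2 13.2  1.4] M tool [-3.92  0.03 -0.76] tilt [-0.002  0.002 -1.   ]
```

>>> apply_moves --moves '[[[-0.0002,-0.0047,0],-2],[[-0.0002,-0.0047,0],-2],[[-0.0002,-0.0047,0],-2],[[-0.0002,-0.0047,0],-2],[[0,0,0],0]]'

```text
time_s: 16.82
tcp_pos: [0.4663, -0.1406, 0.0561]
ee_rot: [[-0.983, -0.183, 0.0], [-0.183, 0.983, 0.002], [-0.0, 0.002, -1.0]]
wrist_force: [-2.4, 12.8, -0.7]
gripper_width: 0.251
gripper_force: 30.4
```

>>> apply_moves --moves '[[[-0.0001,-0.0047,0],-2],[[-0.0001,-0.0047,0],-2],[[-0.0001,-0.0035,0],-1.5],[[0,0,0],0]]'

```text
time_s: 17.15
tcp_pos: [0.4691, -0.1533, 0.0561]
ee_rot: [[-0.961, -0.276, -0.001], [-0.276, 0.961, 0.002], [-0.0, 0.002, -1.0]]
wrist_force: [-1.6, 12.6, 0.4]
gripper_width: 0.251
gripper_force: 30.4
```

```bash
python3 arc.py
```

```text
17.15 radius 0.1319 pos ang 46.48 yaw ang 46.55 z 0.0561 F tool [-1.9 12.6 -0.4] M tool [-3.6  -0.64 -0.7 ] tilt [-0.     0.002 -1.   ]
```

>>> apply_moves --moves '[[[0,-0.0023,0],-1],[[0,-0.0023,0],-1],[[0,0,0],0]]'

```text
time_s: 17.4
tcp_pos: [0.4704, -0.1576, 0.0561]
ee_rot: [[-0.951, -0.31, -0.0], [-0.31, 0.951, 0.002], [-0.0, 0.002, -1.0]]
wrist_force: [-1.1, 11.5, -0.7]
gripper_width: 0.253
gripper_force: 30.3
```

```bash
python3 arc.py
```

```text
17.4 radius 0.1319 pos ang 48.44 yaw ang 48.54 z 0.0561 F tool [-2.5 11.3  0.7] M tool [-3.45 -0.81 -0.76] tilt [-0.     0.002 -1.   ]
```

>>> apply_moves --moves '[[[0,-0.0023,0],-1],[[0,0,0],0]]'

```text
time_s: 17.57
tcp_pos: [0.4711, -0.1599, 0.0561]
ee_rot: [[-0.945, -0.326, -0.001], [-0.326, 0.945, 0.002], [-0.0, 0.002, -1.0]]
wrist_force: [-0.8, 10.7, -1.1]
gripper_width: 0.25
gripper_force: 30.3
```

```bash
python3 arc.py
```

```text
17.5667 radius 0.132 pos ang 49.44 yaw ang 49.54 z 0.0561 F tool [-2.8 10.3  1.2] M tool [-3.32 -0.89 -0.71] tilt [-0.     0.002 -1.   ]
```

>>> apply_moves --moves '[[[0,-0.0023,0],-1],[[0,0,0],0]]'

```text
time_s: 17.73
tcp_pos: [0.4718, -0.1621, 0.0561]
ee_rot: [[-0.939, -0.343, -0.0], [-0.343, 0.939, 0.002], [-0.0, 0.002, -1.0]]
wrist_force: [-1.1, 10.0, -1.0]
gripper_width: 0.25
gripper_force: 30.3
```

>>> apply_moves --moves '[[[0,-0.0023,0],-1],[[0,0,0],0]]'

```text
time_s: 17.9
tcp_pos: [0.4726, -0.1643, 0.0561]
ee_rot: [[-0.933, -0.359, -0.001], [-0.359, 0.933, 0.002], [-0.0, 0.002, -1.0]]
wrist_force: [-0.4, 10.9, -1.6]
gripper_width: 0.25
gripper_force: 30.3
```

```bash
python3 arc.py
```

```text
17.9 radius 0.1321 pos ang 51.51 yaw ang 51.55 z 0.0561 F tool [-3.5 10.3  1.6] M tool [-3.01 -0.94 -0.66] tilt [-0.     0.002 -1.   ]
```

>>> apply_moves --moves '[[[0,-0.0023,0],-1],[[0,0,0],0]]'

```text
time_s: 18.07
tcp_pos: [0.4735, -0.1666, 0.0561]
ee_rot: [[-0.927, -0.375, -0.001], [-0.375, 0.927, 0.002], [-0.0, 0.002, -1.0]]
wrist_force: [-0.8, 10.0, -1.0]
gripper_width: 0.25
gripper_force: 30.3
```

```bash
python3 arc.py
```

```text
18.0667 radius 0.1321 pos ang 52.54 yaw ang 52.55 z 0.0561 F tool [-3.   9.6  1. ] M tool [-2.83 -0.95 -0.7 ] tilt [-0.     0.002 -1.   ]
```

>>> apply_moves --moves '[[[0.0001,-0.0023,0],-1],[[0,0,0],0]]'

```text
time_s: 18.23
tcp_pos: [0.4744, -0.1688, 0.0562]
ee_rot: [[-0.92, -0.392, -0.0], [-0.392, 0.92, 0.001], [-0.0, 0.001, -1.0]]
wrist_force: [-0.2, 9.8, -1.7]
gripper_width: 0.248
gripper_force: 30.3
```

```bash
python3 arc.py
```

```text
18.2333 radius 0.1321 pos ang 53.6 yaw ang 53.55 z 0.0562 F tool [-3.6  9.1  1.7] M tool [-2.68 -1.   -0.62] tilt [-0.     0.001 -1.   ]
```

>>> apply_moves --moves '[[[0.0001,-0.0016,0],-0.7],[[0,0,0],0]]'

```text
time_s: 18.4
tcp_pos: [0.4751, -0.1704, 0.0562]
ee_rot: [[-0.915, -0.403, 0.0], [-0.403, 0.915, 0.001], [-0.001, 0.001, -1.0]]
wrist_force: [-0.6, 8.5, -1.6]
gripper_width: 0.255
gripper_force: 30.2
```

```bash
python3 arc.py
python3 - <<'E'
from h import *
p=imaging.capture("side");c=proj(p,[.56,-.13,.064]).astype(int)
cv2.imwrite("pics/c2.png",cv2.resize(p["frame"][c[1]-36:c[1]+36,c[0]-48:c[0]+48],(800,600),interpolation=cv2.INTER_CUBIC))
E
```

```text
18.4 radius 0.1321 pos ang 54.33 yaw ang 54.24 z 0.0562 F tool [-2.8  8.   1.6] M tool [-2.43 -1.06 -0.59] tilt [-0.001  0.001 -1.   ]
```

View pics/c2.png

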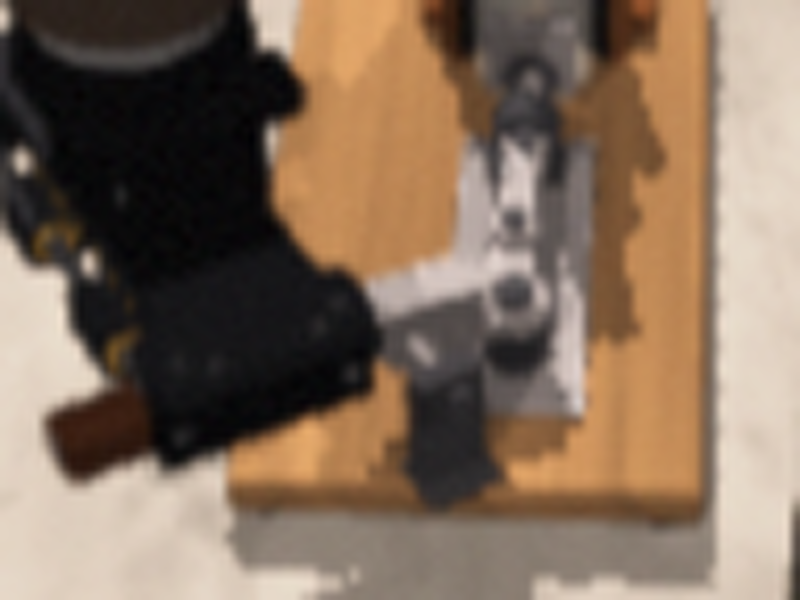

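The side crop shows the socket's side now right over the stop tip at (422,348), and the linkage is nearly straight. No force rise yet, so I'll continue in small steps.

>>> apply_moves --moves '[[[0.0,-0.0016,0],-0.7],[[0,0,0],0]]'

```text
time_s: 18.62
tcp_pos: [0.4758, -0.172, 0.0562]
ee_rot: [[-0.91, -0.414, 0.0], [-0.414, 0.91, 0.001], [-0.001, 0.001, -1.0]]
wrist_force: [-0.1, 9.1, -1.6]
gripper_width: 0.252
gripper_force: 30.2
```

```bash
python3 arc.py
```

```text
18.6167 radius 0.1321 pos ang 55.1 yaw ang 54.93 z 0.0562 F tool [-3.7  8.3  1.6] M tool [-2.22 -1.   -0.56] tilt [-0.001  0.001 -1.   ]
```

>>> apply_moves --moves '[[[0,-0.0014,0],-0.6],[[0,0,0],0]]'

```text
time_s: 18.78
tcp_pos: [0.4765, -0.1734, 0.0562]
ee_rot: [[-0.906, -0.423, 0.001], [-0.423, 0.906, 0.001], [-0.001, 0.001, -1.0]]
wrist_force: [0.6, 6.7, -2.5]
gripper_width: 0.253
gripper_force: 30.1
```

```bash
python3 arc.py
```

```text
18.7833 radius 0.1321 pos ang 55.79 yaw ang 55.51 z 0.0562 F tool [-3.4  5.8  2.5] M tool [-1.93 -0.94 -0.41] tilt [-0.001  0.001 -1.   ]
```

>>> apply_moves --moves '[[[0,-0.0014,0],-0.6],[[0,0,0],0]]'

```text
time_s: 18.95
tcp_pos: [0.4772, -0.1749, 0.0563]
ee_rot: [[-0.902, -0.432, 0.001], [-0.432, 0.902, 0.001], [-0.001, 0.0, -1.0]]
wrist_force: [0.6, 6.0, -2.5]
gripper_width: 0.251
gripper_force: 30.1
```

```bash
python3 arc.py
```

```text
18.95 radius 0.132 pos ang 56.48 yaw ang 56.09 z 0.0563 F tool [-3.1  5.1  2.5] M tool [-1.6  -0.94 -0.43] tilt [-0.001  0.    -1.   ]
```

>>> apply_moves --moves '[[[0,-0.0014,0],-0.6],[[0,0,0],0]]'

```text
time_s: 19.12
tcp_pos: [0.4778, -0.1763, 0.0563]
ee_rot: [[-0.897, -0.441, 0.001], [-0.441, 0.897, 0.001], [-0.001, 0.0, -1.0]]
wrist_force: [0.7, 5.5, -1.7]
gripper_width: 0.249
gripper_force: 30.1
```

```bash
python3 arc.py
```

```text
19.1167 radius 0.1321 pos ang 57.16 yaw ang 56.68 z 0.0563 F tool [-3.   4.6  1.7] M tool [-1.4  -0.8  -0.45] tilt [-0.001  0.    -1.   ]
```

>>> apply_moves --moves '[[[0,-0.0012,0],-0.5],[[0,0,0],0]]'

```text
time_s: 19.28
tcp_pos: [0.4782, -0.1773, 0.0563]
ee_rot: [[-0.894, -0.449, 0.001], [-0.449, 0.894, 0.001], [-0.001, 0.0, -1.0]]
wrist_force: [0.7, 6.9, -1.4]
gripper_width: 0.247
gripper_force: 30.1
```

```bash
python3 arc.py
```

```text
19.2833 radius 0.1322 pos ang 57.61 yaw ang 57.18 z 0.0563 F tool [-3.7  5.8  1.4] M tool [-1.67 -0.9  -0.44] tilt [-0.001  0.    -1.   ]
```

>>> apply_moves --moves '[[[0,-0.001,0],-0.4],[[0,0,0],0]]'

```text
time_s: 19.45
tcp_pos: [0.4785, -0.178, 0.0563]
ee_rot: [[-0.89, -0.455, 0.0], [-0.455, 0.89, 0.001], [-0.001, 0.001, -1.0]]
wrist_force: [1.0, 7.1, -2.7]
gripper_width: 0.25
gripper_force: 30.1
```

```bash
python3 arc.py
```

```text
19.45 radius 0.1323 pos ang 57.94 yaw ang 57.59 z 0.0563 F tool [-4.1  5.8  2.7] M tool [-1.89 -0.94 -0.43] tilt [-0.001  0.001 -1.   ]
```

>>> apply_moves --moves '[[[0,-0.001,0],-0.3],[[0,0,0],0],[[0,0,0],0]]'

```text
time_s: 19.7
tcp_pos: [0.4787, -0.1786, 0.0562]
ee_rot: [[-0.888, -0.46, -0.0], [-0.46, 0.888, 0.001], [-0.001, 0.001, -1.0]]
wrist_force: [-0.9, 8.5, -0.8]
gripper_width: 0.249
gripper_force: 30.2
```

```bash
python3 arc.py
```

```text
19.7 radius 0.1324 pos ang 58.24 yaw ang 57.89 z 0.0562 F tool [-3.1  8.   0.8] M tool [-2.21 -1.03 -0.59] tilt [-0.001  0.001 -1.   ]
```

>>> apply_moves --moves '[[[0,-0.0008,0],-0.1],[[0,0,0],0],[[0,0,0],0]]'

```text
time_s: 19.95
tcp_pos: [0.479, -0.1791, 0.0562]
ee_rot: [[-0.887, -0.462, -0.0], [-0.462, 0.887, 0.002], [-0.0, 0.002, -1.0]]
wrist_force: [-1.2, 8.8, 0.1]
gripper_width: 0.246
gripper_force: 30.3
```

```bash
python3 arc.py
python3 - <<'E'
from h import *
p=imaging.capture("side");c=proj(p,[.57,-.14,.064]).astype(int)
cv2.imwrite("pics/c3.png",cv2.resize(p["frame"][c[1]-24:c[1]+24,c[0]-32:c[0]+32],(800,600),interpolation=cv2.INTER_CUBIC))
E
```

```text
19.95 radius 0.1324 pos ang 58.46 yaw ang 58.01 z 0.0562 F tool [-3.   8.4 -0.1] M tool [-2.56 -1.19 -0.65] tilt [-0.     0.002 -1.   ]
```

View pics/c3.png

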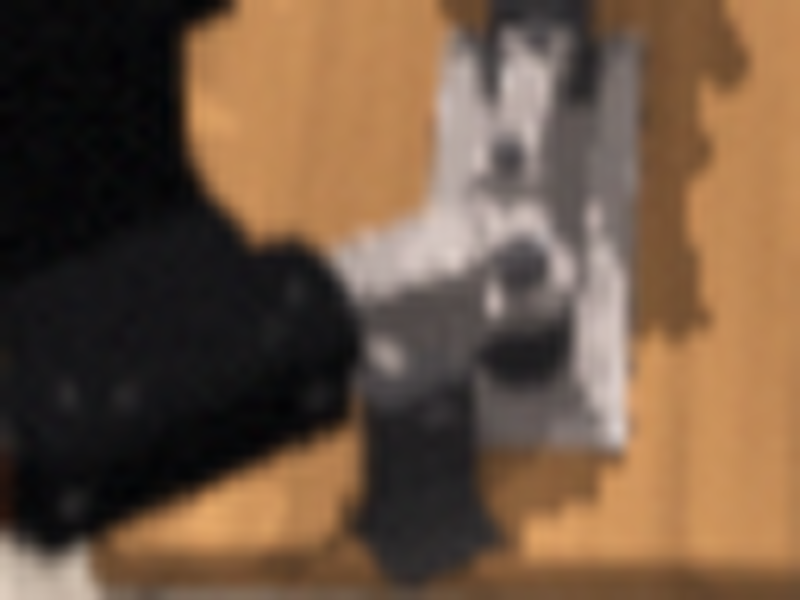

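The socket's side rests on the stop tip, near (385,355), and the force has risen about 4 N: the lever is home. I'll relax the bar within its play and check the forces.

>>> apply_moves --moves '[[[0,0.0012,0],0.5],[[0,0.0012,0],0.5],[[0,0,0],0]]'

```text
time_s: 20.25
tcp_pos: [0.4782, -0.1773, 0.0563]
ee_rot: [[-0.895, -0.446, 0.001], [-0.446, 0.895, 0.001], [-0.001, 0.001, -1.0]]
wrist_force: [0.7, 7.0, -2.5]
gripper_width: 0.25
gripper_force: 30.1
```

```bash
python3 arc.py
```

```text
20.25 radius 0.1322 pos ang 57.63 yaw ang 56.97 z 0.0563 F tool [-3.7  6.   2.5] M tool [-1.7  -0.84 -0.44] tilt [-0.001  0.001 -1.   ]
```

>>> apply_moves --moves '[[[0,0.001,0],0.4],[[0,0,0],0]]'

```text
time_s: 20.42
tcp_pos: [0.4779, -0.1767, 0.0563]
ee_rot: [[-0.898, -0.439, 0.001], [-0.439, 0.898, 0.001], [-0.001, 0.0, -1.0]]
wrist_force: [0.3, 5.5, -2.0]
gripper_width: 0.25
gripper_force: 30.1
```

```bash
python3 arc.py
```

```text
20.4167 radius 0.1323 pos ang 57.32 yaw ang 56.55 z 0.0563 F tool [-2.7  4.8  2. ] M tool [-1.4  -0.67 -0.34] tilt [-0.001  0.    -1.   ]
```

>>> apply_moves --moves '[[[0.0003,0.0012,0],0.4],[[0.0003,0.0008,0],0.3],[[0,0,0],0]]'

```text
time_s: 20.67
tcp_pos: [0.4762, -0.176, 0.0566]
ee_rot: [[-0.904, -0.427, 0.0], [-0.427, 0.904, -0.0], [-0.0, -0.0, -1.0]]
wrist_force: [-0.0, 2.8, -2.1]
gripper_width: 0.248
gripper_force: 30.0
```

```bash
python3 arc.py
```

```text
20.6667 radius 0.1335 pos ang 56.74 yaw ang 55.77 z 0.0566 F tool [-1.2  2.5  2.1] M tool [-0.64 -0.35 -0.17] tilt [-0. -0. -1.]
```

>>> apply_moves --moves '[[[0.0003,0.0008,0],0.3],[[0,0,0],0]]'

```text
time_s: 20.83
tcp_pos: [0.4753, -0.1757, 0.0567]
ee_rot: [[-0.907, -0.422, 0.0], [-0.422, 0.907, -0.0], [-0.0, -0.0, -1.0]]
wrist_force: [-0.3, 1.7, -2.3]
gripper_width: 0.246
gripper_force: 30.0
```

```bash
python3 arc.py
```

```text
20.8333 radius 0.1341 pos ang 56.47 yaw ang 55.43 z 0.0567 F tool [-0.5  1.7  2.3] M tool [-0.33 -0.23 -0.06] tilt [-0. -0. -1.]
```

>>> apply_moves --moves '[[[0.002,0.0005,0],0.2],[[0.004,0,0],0],[[0.004,0,0],0],[[0,0,0],0]]'

```text
time_s: 21.17
tcp_pos: [0.4648, -0.1798, 0.0564]
ee_rot: [[-0.909, -0.418, -0.001], [-0.418, 0.909, 0.0], [0.001, 0.001, -1.0]]
wrist_force: [0.6, 0.1, -1.3]
gripper_width: 0.248
gripper_force: 30.0
```

```bash
python3 arc.py
```

```text
21.1667 radius 0.1454 pos ang 56.08 yaw ang 55.2 z 0.0564 F tool [-0.6 -0.2  1.3] M tool [-0.05  0.11 -0.02] tilt [ 0.001  0.001 -1.   ]
```

>>> apply_moves --moves '[[[0.005,0,0],0],[[0.005,0,0],0],[[0.005,0,0],0],[[0,0,0],0]]'

```text
time_s: 21.5
tcp_pos: [0.4511, -0.1859, 0.0564]
ee_rot: [[-0.908, -0.418, -0.001], [-0.418, 0.908, 0.0], [0.001, 0.001, -1.0]]
wrist_force: [-0.9, 0.5, -1.9]
gripper_width: 0.249
gripper_force: 30.0
```

```bash
python3 arc.py
```

```text
21.5 radius 0.1604 pos ang 55.93 yaw ang 55.21 z 0.0564 F tool [0.6 0.8 1.9] M tool [-0.05  0.01 -0.  ] tilt [ 0.001  0.001 -1.   ]
```

>>> apply_moves --moves '[[[0.007,0,0],0],[[0.007,0,0],0],[[0.01,0,0],0],[[0.015,0,0],0],[[0,0,0],0]]'

```text
time_s: 21.92
tcp_pos: [0.413, -0.2024, 0.0561]
ee_rot: [[-0.909, -0.417, -0.004], [-0.417, 0.909, 0.001], [0.003, 0.003, -1.0]]
wrist_force: [-1.1, -0.0, -2.2]
gripper_width: 0.252
gripper_force: 30.0
```

```bash
python3 arc.py
python3 - <<'E'
from h import *
for n in("side","scene"):
    p=imaging.capture(n)
    for t in("lever_pivot","socket_mouth","stop_tip","bottle"):
        for q in models.place_of(p,t)[:1]:
            uv=np.array(q["at"])*[560,420];print(n,t,round(q["confidence"],2),uv.round(1),onz(p,uv,.022 if t=="bottle" else .064).round(4))
    if n=="side":
        c=proj(p,[.56,-.13,.064]).astype(int)
        cv2.imwrite("pics/c4.png",cv2.resize(p["frame"][c[1]-36:c[1]+36,c[0]-48:c[0]+48],(800,600),interpolation=cv2.INTER_CUBIC))
E
```

```text
21.9167 radius 0.2018 pos ang 55.52 yaw ang 55.13 z 0.0561 F tool [1.  0.4 2.2] M tool [-0.05  0.15  0.03] tilt [ 0.003  0.003 -1.   ]
side lever_pivot 0.65 [285.9 217. ] [ 0.5998 -0.1236  0.064 ]
side socket_mouth 0.67 [265.4 146.1] [0.5602 0.2676 0.064 ]
side stop_tip 0.45 [272.6 221.7] [ 0.5592 -0.14    0.064 ]
side bottle 0.59 [287.3 186.6] [0.6226 0.073  0.022 ]
scene lever_pivot 0.86 [288.6 211.7] [ 0.6026 -0.1116  0.064 ]
scene socket_mouth 0.72 [191.6 307.5] [0.4505 0.3031 0.064 ]
scene bottle 0.53 [243.2 236.9] [0.6237 0.0441 0.022 ]
```

View pics/c4.png

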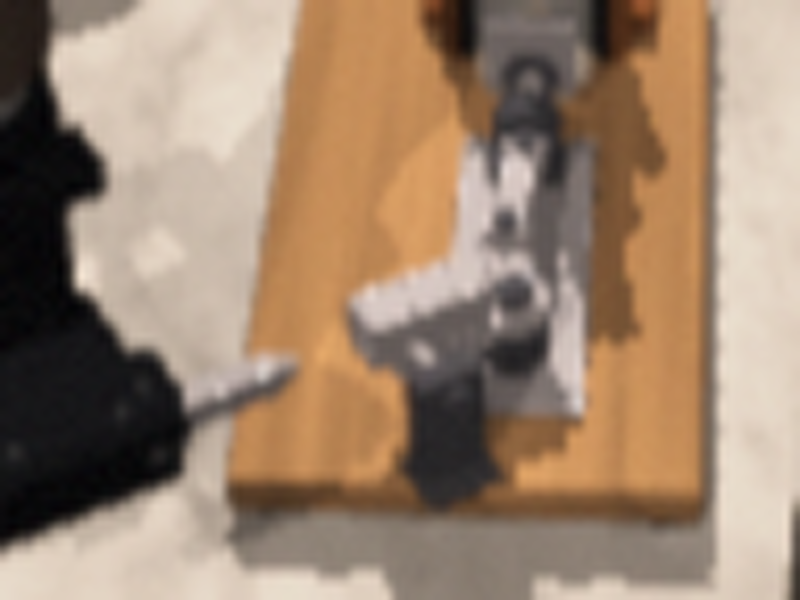

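The side crop shows the bar out of the socket, with its tip at (295,365). The lever's linkage pin and hub look the same as at the stop, so it stayed home. I'll lay the bar down near its old place, clear of the board.

>>> apply_moves --moves '[[[0.007,-0.02,0],0],[[0.008,-0.032,0],0],[[0.008,-0.032,0],0],[[0.008,-0.032,0],0],[[0.006,-0.03,0],0]]'

```text
time_s: 22.83
tcp_pos: [0.4448, -0.3516, 0.0564]
ee_rot: [[-0.908, -0.419, -0.0], [-0.419, 0.908, 0.0], [0.0, 0.0, -1.0]]
wrist_force: [0.9, -0.5, -2.2]
gripper_width: 0.25
gripper_force: 30.0
```

>>> apply_moves --moves '[[[0,0,0.02],0],[[0,0,0.02],0],[[0,0,0.009],0],[[0,0,0],0],[[0,0,0],0]]'

```text
time_s: 23.25
tcp_pos: [0.4447, -0.3497, 0.0074]
ee_rot: [[-0.908, -0.42, -0.001], [-0.42, 0.908, 0.0], [0.001, 0.001, -1.0]]
wrist_force: [0.2, -1.2, -1.3]
gripper_width: 0.253
gripper_force: 30.0
```

```bash
python3 arc.py
```

```text
23.25 radius 0.2776 pos ang 87.48 yaw ang 55.32 z 0.0074 F tool [ 0.3 -1.1  1.3] M tool [0.04 0.02 0.  ] tilt [ 0.001  0.001 -1.   ]
```

>>> apply_moves --moves '[[[0,0,0.0025],0],[[0,0,0.001],0],[[0,0,0],0]]'

```text
time_s: 23.5
tcp_pos: [0.4451, -0.3498, 0.0047]
ee_rot: [[-0.908, -0.419, 0.001], [-0.419, 0.908, -0.0], [-0.001, -0.001, -1.0]]
wrist_force: [-0.8, 0.7, -1.6]
gripper_width: 0.252
gripper_force: 30.0
```

>>> apply_moves --moves '[[[0,0,0],0],[[0,0,0],0],[[0,0,0],0],[[0,0,0],0],[[0,0,0],0]]' --hand 0.07

```text
time_s: 23.92
tcp_pos: [0.4448, -0.35, 0.0043]
ee_rot: [[-0.908, -0.419, 0.0], [-0.419, 0.908, -0.0], [-0.0, -0.0, -1.0]]
wrist_force: [0.3, 0.4, -0.6]
gripper_width: 0.548
gripper_force: 0.0
```

>>> apply_moves --moves '[[[0,0,0],0],[[0,0,0],0],[[0,0,0],0],[[0,0,0],0],[[0,0,-0.01],0]]'

```text
time_s: 24.33
tcp_pos: [0.4432, -0.3492, 0.0126]
ee_rot: [[-0.908, -0.418, -0.004], [-0.418, 0.908, 0.002], [0.003, 0.003, -1.0]]
wrist_force: [-0.2, 0.4, 0.5]
gripper_width: 0.792
gripper_force: 0.0
```

>>> apply_moves --moves '[[[0,0,-0.03],0],[[0,0,-0.04],0],[[0,0,-0.04],0],[[0,0,-0.04],0],[[0,0,-0.03],0]]'

```text
time_s: 24.75
tcp_pos: [0.4452, -0.3505, 0.1989]
ee_rot: [[-0.908, -0.419, 0.004], [-0.419, 0.908, -0.003], [-0.003, -0.004, -1.0]]
wrist_force: [0.3, 0.8, 0.2]
gripper_width: 0.804
gripper_force: 0.0
```

Run:
```python
from h import *
p=imaging.capture("wrist")
for t in("bar","bar_shoulder"):
    for q in models.place_of(p,t)[:1]:
        print(t,round(q["confidence"],2),fz(p,np.array(q["at"])*[560,420],.011).round(4))
c=models.cut_out(p,"bar")[0];ys,xs=np.nonzero(c["region"]);P=np.array([fz(p,(x,y),.018)[:2] for x,y in zip(xs,ys)])
print(cv2.minAreaRect((P*1000).astype(np.float32)),c["confidence"])
plan([.6,-.15,.2],160)
```

```text
bar 0.58 [ 0.4548 -0.344   0.011 ]
bar_shoulder 0.94 [ 0.5081 -0.3206  0.011 ]
((475.027099609375, -334.6245422363281), (159.4436492919922, 22.99325180053711), 24.4238224029541) 0.86
from [ 0.4448 -0.3498  0.1956] -155.25 d [0.1552 0.1998 0.0044] dyaw -44.75 rows 7
[[-0.0321, 0.0166, -0.0006], np.float64(6.39)]
[[-0.03, 0.0201, -0.0006], np.float64(6.39)]
[[-0.0276, 0.0233, -0.0006], np.float64(6.39)]
[[-0.0248, 0.0263, -0.0006], np.float64(6.39)]
[[-0.0218, 0.0289, -0.0006], np.float64(6.39)]
[[-0.0184, 0.0311, -0.0006], np.float64(6.39)]
[[-0.0148, 0.033, -0.0006], np.float64(6.39)]
```

The bar lies flat. I'll verify the lever against the stop from the earlier lookout, without touching anything.

>>> apply_moves --moves '[[[-0.032,0.016,0],6.4],[[-0.03,0.02,0],6.4],[[-0.027,0.023,0],6.4],[[-0.025,0.026,0],6.4],[[-0.022,0.029,0],6.4]]'

```text
time_s: 25.37
tcp_pos: [0.5552, -0.2069, 0.1923]
ee_rot: [[-0.991, 0.132, -0.004], [0.132, 0.991, 0.001], [0.004, 0.0, -1.0]]
wrist_force: [-0.1, -0.0, -0.5]
gripper_width: 0.805
gripper_force: 0.0
```

>>> apply_moves --moves '[[[-0.018,0.031,0],6.4],[[-0.015,0.033,0],6.4],[[0,0,0],0],[[0,0,0],0],[[0,0,0],0]]'

```text
time_s: 25.78
tcp_pos: [0.5986, -0.1514, 0.1924]
ee_rot: [[-0.94, 0.341, -0.004], [0.341, 0.94, 0.0], [0.004, -0.001, -1.0]]
wrist_force: [-1.1, -0.7, -0.5]
gripper_width: 0.805
gripper_force: 0.0
```

```bash
python3 look.py pics/w5.png
python3 - <<'E'
from h import *
p=imaging.capture("wrist");z=.0743
g=cv2.cvtColor(p["frame"],cv2.COLOR_BGR2GRAY)
K=np.array(p["intrinsics"])
def fproj(X):
    c=np.array(p["orientation"]).T@(np.array(X)-p["eye"]);th=np.arctan2(np.hypot(*c[:2]),c[2]);return c[:2]/np.hypot(*c[:2])*th*K[0,0]+K[:2,2]
c=fproj([.57,-.127,.07]).astype(int);x0,y0=c-40
im=cv2.resize(g[y0:y0+80,x0:x0+80],None,fx=4,fy=4,interpolation=cv2.INTER_CUBIC)
for l in cv2.createLineSegmentDetector().detect(im)[0][:,0]:
    if np.hypot(l[2]-l[0],l[3]-l[1])>60:
        q=(l-1.5)/4+[x0,y0,x0,y0];A,B=fz(p,q[:2],z)[:2],fz(p,q[2:],z)[:2];d=A-B;a=np.degrees(np.arctan2(d[1],d[0]))%180
        n=np.array([-np.sin(np.radians(a)),np.cos(np.radians(a))])
        print("seg",A.round(4),B.round(4),round(a,1),"pivot off mm",((np.array([.597,-.118])-A)@n*1000).round(1),"tip off",((np.array([.5606,-.1482])-A)@n*1000).round(1))
E
```

```text
[ 0.5986 -0.1514  0.1924] [[-0.94, 0.341, -0.004], [0.341, 0.94, 0.0], [0.004, -0.001, -1.0]] 0.8047405375243477 0.0 [-1.05 -0.7  -0.49]
lever_pivot 0.57 [314.5 191.9] [ 0.5972 -0.1187  0.064 ]
lever_pivot 0.38 [390.6 149.6] [ 0.5827 -0.0384  0.064 ]
socket_mouth 0.7 [273.2 144.2] [ 0.5434 -0.1393  0.064 ]
stop_tip 0.52 [268.8 163.9] [ 0.5587 -0.1491  0.064 ]
stop_tip 0.35 [241.8 302.4] [ 0.6842 -0.2268  0.064 ]
bottle 0.65 [454.3 153.3] [0.6181 0.0482 0.022 ]
board 0.83 [388.3 149.6] [ 0.5949 -0.0223 -0.    ]
board 0.64 ((595.5721435546875, -17.941619873046875), (350.0397644042969, 170.07196044921875), 82.08454132080078)
clamp_lever 0.66 ((587.3113403320312, -99.94583892822266), (130.2186737060547, 50.564430236816406), 57.12710952758789)
seg [ 0.5455 -0.1502] [ 0.5881 -0.1311] 24.2 pivot off mm 8.3 tip off -4.3
seg [ 0.5384 -0.1361] [ 0.5449 -0.1499] 115.3 pivot off mm -60.7 tip off -14.9
seg [ 0.5681 -0.0906] [ 0.5643 -0.1186] 82.2 pivot off mm -32.3 tip off -0.3
seg [ 0.5761 -0.1146] [ 0.5378 -0.1319] 24.3 pivot off mm -11.7 tip off -24.2
seg [ 0.5387 -0.1338] [ 0.5595 -0.1243] 24.5 pivot off mm -9.8 tip off -22.2
seg [ 0.5792 -0.1169] [ 0.5389 -0.135 ] 24.2 pivot off mm -8.3 tip off -20.9
seg [ 0.5597 -0.1243] [ 0.5786 -0.1157] 24.5 pivot off mm -9.8 tip off -22.1
```

The socket's side is 4.3 mm from the tip's centre, which puts the axis 14.2 mm from the tip against 14.3 nominal. The lever is at about 0.956 rad and home. Handing in.

```bash
python3 -c "
from h import *
print(r.finish_job())"
```

```text
the job is handed in; nothing more can be done
None
```

The lever measures about 0.956 rad and rests on its stop, and the bar lies flat on the worktop clear of the board. The job is handed in, but no verdict came back, and I did not measure the jaw force or the bottle's tilt directly.

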